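Zero the peak dial and hold the probe plumb over the open mould

ROBOT

A 6-joint arm with a two-finger parallel gripper is mounted at the origin on the work surface; the furniture and walls round the work are solid. World frame = base frame: x ahead of the robot, y to its left, z up, the work surface at z = 0. Lengths are in m, angles in degrees, forces in N, time in s.
With the tool pointing down it reaches from about 0.4 to 0.825 m from the base axis. Payload 7 kg.
Tool frame: the origin (TCP) lies on the centre line of the jaws, within the pads' length; the fingertips stand 11 mm ahead of it and the grasp point (between the pads) lies 8 mm behind it; z points along the fingers, y is the line along which they close (so a half turn about z gives the same grasp; the last joint's range is limited). The gripper opens to 88 mm and grips with 3 to 60 N. Pads are 19 mm wide; open, the fingers measure 130 mm over their backs; the gripper's body (78 mm by 193 mm) begins 47 mm behind the grasp point.
Start: joints at [-56.66, 20.546, 0.682, 0, -70.136, -16.507], TCP at [0.195, -0.646, 0.238] pointing down, gripper open.
Joint ranges: [-176.03, 176.03], [-82.01, 121.73], [-58.28, 71.71], [-173.87, 95.51], [-174.79, -0.11], [-173.66, 173.66]. Speed limits (degrees/s): [136.94, 136.94, 172.46, 180, 180, 180].

INTERFACE

Orientations are given as [roll, pitch, yaw] about the fixed x, y, z axes, in that order (R = Rz(yaw) Ry(pitch) Rx(roll)).
In Python, from plant import r, capture, camera_model, job gives the robot as it stands.
- The arm moves only by the tool drive_tool, never from a script. Its argument "increments" is a list that holds one entry, the list of rows, each a list of 5 numbers: the gripper's target within -1 to 1 (fully open at 1, half-way at 0, shut at -1), then the shift along the tool's x, y, z scaled (see below), then the turn about the tool's z scaled (see below). In form: [[[gripper, tx, ty, tz, roll], ...]]. A call has 1 to 5 rows; each row is the pose to reach, as a shift and turn from the pose commanded when the call began, along the tool's axes at that moment, turning the shorter way round; what a row does not reach only later rows make up. The controller multiplies each number of a shift by 120 mm and each number of a turn by 360 degrees. A row lasts 1/8 s, in which the tool goes at most 62.5 mm and 10.7 degrees, less where a joint would pass 70% of its speed; a pose out of reach is approached as far as the arm can. A call with a number of a shift or a turn outside -1 to 1 is refused whole. A call with a gripper value outside its range is refused whole. The fingers move at their own pace and stop on an object; "squeeze" is the grip in N (left out, the last holds). Time passes only in rows, so rows that repeat a pose let the fingers close. It gives the time, the measured TCP pose, the force, the opening and the grip force at its end, in the units of the state.
- r.get_state(): the state, without advancing time (a new reading comes with each control period).
- capture(name): name is "side" or "top"; returns the picture (384x512x3 uint8, red, green, blue); there is no depth.
- camera_model(name): a dict with "camera_matrix" (3x3 intrinsics, pixels), "rvec" (rotation vector, rad) and "tvec" (3), from world to camera coordinates, as OpenCV has them. Camera axes: x right, y down, z forward; pixel columns grow to the right and rows downward; lengths in m; the calibration is good to about 2 mm. A picture is of the moment at which its call begins. camera_model takes no time and is no camera call.
- job.close_job(): hands the job in; it is judged then, once.
The state is a dict: "time_s": time; "joints": joint angles; "qd": joint speeds; "joint_torque": joint torques, N m; "tcp_pos": TCP position; "eef_rot": TCP orientation; "contact_force": force on the tool from outside, world axes, zero at the start; "moment": the same for the moment, N m; "gripper_width": finger opening in m; "gripper_force": force on a finger pad.
Only numpy, scipy, OpenCV 4.12 (cv2) and the standard library are available. Lean on these libraries where they do the work, as an engineer would, in place of code of your own. Each camera call takes 0.05 s, during which the arm holds its last target. There are 200 camera calls.

TASK

Make the penetration probe ready for a reading: first turn the dial's reset knob back until its peak pointer is fully home at the zero stop, then draw the probe out of its slanted holder, turn it plumb with the needle pointing straight down, and hold it over the middle of the ring mould that has no glass cover, with the needle tip about five centimetres above the mould. Finish while still holding it there, at rest and touching nothing but the gripper. Leave the moulds, the glass cover and everything else on the table where they are.

Things in the scene. Friction and masses are not known exactly. Their poses are not given: they have to be found in the camera images.
- probe: Penetration probe, 156 mm long, 0.16 kg, in the slanted holder. Origin at its needle tip, own z axis from the tip to the handle end. Along z from the tip: needle 7 mm thick to 40 mm, steel barrel 23 mm thick to 85 mm, collar 33 mm across to 91 mm, then the handle. Needle and barrel sit in the holder's tube, the collar on its mouth: it comes out only along its own axis, after 85 mm.
- probe_handle (a point): Middle of the probe's black flat-sided handle, 123 mm from the needle tip. The handle runs from 91 to 156 mm along the probe's z and measures 22 mm along the probe's own y axis (level while in the holder) and 26 mm along its own x axis.
- holder: Slanted bench holder, fixed. Grey base 120x80x12 mm, origin at the middle of its underside. Two steel cheeks carry a steel tube 50 mm long (bore 25 mm, outside 37 mm, 45 mm across the flange at its mouth) whose axis leans 40 degrees from vertical, its upper end towards the holder's own -x, that is towards the robot.
- holder_mouth (a point): Middle of the mouth of the holder's tube, 90 mm above the table.
- dial: Peak dial of the probe: grey box 110x110x45 mm, fixed, with a round white dial face on top; origin at the middle of its underside. The zero mark, with a small stop pin 6 mm high beside it, lies on its own +x side (away from the robot); the marks run clockwise from there.
- knob (a joint): Angle of the dial's reset knob, which carries the peak pointer: 0 = pointer at the zero stop (pointing along the dial's own +x), positive = clockwise seen from above, up to 1.9 rad. Stays where it is left; turns with about 0.04 N m. A hard stop at 0.
- knob_grip (a point): Grip point of the reset knob, on its vertical axis, 70 mm above the table: middle of an upright black bar 44 mm long, 12 mm thick and 22 mm high, whose underside is 14 mm and top 36 mm above the dial box. The bar lies in line with the pointer, so at 0 along the dial's own x axis.
- open_mould: Ring mould, grey steel ring filled level, 75 mm across, 40 mm high, without a cover, loose on the table. Origin at the middle of its underside, z up.
- covered_mould: Ring mould of the same size, with a square glass plate lying on it. Origin at the middle of its underside.
- glass_cover: The square glass plate 88x88x5 mm lying loose on the covered mould. Origin at the middle of its underside.
- stopwatch: Bystander, not part of the job: round black stopwatch, 65x58x15 mm, lying between the robot and the holder.
- tape_roll: Bystander, not part of the job: roll of tape, 67 mm across, 24 mm high.
- marker: Bystander, not part of the job: felt marker, 130 mm long, 17 mm thick.
- screwdriver: Bystander, not part of the job: screwdriver, 188 mm long, lying behind the holder.
- bench_brush: Bystander, not part of the job: bench brush, 215 mm long, lying at the left.
- small_weight: Bystander, not part of the job: brass check weight, 25 mm across, 34 mm high.
- large_weight: Bystander, not part of the job: brass check weight, 31 mm across, 42 mm high.
There are look-alikes about, which are no part of the job. There is more than one size of the covered_mould; the job needs the larger.

How it is judged (in metres and radians):
On the way, in this order (a step that is already met when the one before it is completed fails the run):
1. the peak pointer is back at the zero stop while the probe is still in its holder (value of joint knob below 0.06 rad and distance between probe and holder_mouth between 0.075 and 0.095 m and height (world z) of probe below 0.04 m), for 0.2 s.
2. the probe has been drawn clear of its holder (height (world z) of probe above 0.08 m and distance between probe and holder above 0.09 m and contact force between probe and holder below 0.05 N and contact force between the fingers and probe above 0.5 N), for 0.1 s.
At the end, for the whole second after the job is handed in: The gripper holds the probe still, plumb within 8 degrees with the needle down, its tip within 22 mm of the open mould's middle line and 15 to 90 mm above the mould's 40 mm high top; the probe touches neither moulds, cover, holder nor dial; the reset knob is still within 0.08 rad of its zero stop (value of joint knob below 0.08 rad and angle between probe's own z axis and vertical below 0.14 rad and horizontal distance between probe and open_mould below 0.022 m and z of probe in the frame of open_mould between 0.055 and 0.13 m and angle between open_mould's own z axis and vertical below 0.1 rad and contact force between the fingers and probe above 1 N and linear speed of probe below 0.02 m/s and angular speed of probe below 0.15 rad/s and contact force between probe and open_mould below 0.05 N and contact force between probe and holder below 0.05 N and contact force between probe and covered_mould below 0.05 N and contact force between probe and glass_cover below 0.05 N and contact force between probe and dial below 0.05 N); the arm keeps its last pose, push and grip.
It fails at once if a mould or the glass cover is pushed more than 15 mm from its place (distance of any of open_mould, covered_mould, glass_cover from where it was at the start of the episode above 0.015 m).
It fails at once if a bystander is pushed more than 25 mm from its place (distance of any of stopwatch, tape_roll, marker, screwdriver, bench_brush, small_weight, large_weight from where it was at the start of the episode above 0.025 m).
It fails at once if the needle is pressed or knocked on the mould (contact force between probe and open_mould above 2 N).
It also fails if it takes over 46 s, if anything falls off the work surface, if the arm or the gripper's body presses on something with over 40 N, if the wrist force passes 120 N, or if a joint passes its speed limit or range.

## Working session

There is one attempt and no reset: what is moved stays moved. The work goes in short steps, Python scripts to look and compute and a tool call to move; the robot and the scene stay as the last step left them, time stands still between calls to the robot, and variables do not carry over. Pictures are saved under pics/ and viewed, at most 10 in all, crops included, and the job is handed in when it is done.

Besides the shell and the picture viewer there is one more tool, called after "Emit:" as name([rows], argument=value, ...), one row to a line, values as JSON. drive_tool: Moves the arm, as the interface text tells. Its arguments: {"type":"object","properties":{"increments":{"type":"array"},"squeeze":{"type":"number"}},"required":["increments"]}

```bash
mkdir -p pics; ls; python3 - <<'E'
from plant import r,capture,camera_model
import cv2
for n in("side","top"):
    im=capture(n); cv2.imwrite(f"pics/{n}0.png",cv2.resize(im[:,:,::-1],(800,600),interpolation=cv2.INTER_CUBIC))
    c=camera_model(n); R=cv2.Rodrigues(c["rvec"])[0]; print(n,-R.T@c["tvec"].reshape(3),c["camera_matrix"],R[2])
print(r.get_state())
E
```

```text
pics
side [ 0.49970552 -0.91350247  0.6827527 ] [[473.79130473   0.         253.81879686]
 [  0.         473.79130473 194.06724802]
 [  0.           0.           1.        ]] [ 0.07199742  0.85527919 -0.51314119]
top [0.39128484 0.075038   1.19414517] [[488.76550042   0.         253.63696289]
 [  0.         488.76550042 193.54870119]
 [  0.           0.           1.        ]] [ 0.15066645  0.01328309 -0.98849541]
{'time_s': 0.1, 'joints': array([-5.66600849e+01,  2.05881845e+01,  6.37617740e-01, -1.75666952e-02,
       -7.01371364e+01, -1.65048450e+01]), 'qd': array([ 0.00207981,  0.03650678,  0.14214176,  0.1156424 , -0.09449034,
        0.01441147]), 'joint_torque': array([-1.06083233e-03, -5.84160948e+01,  2.93752098e+01,  7.01556891e+00,
        1.02030986e-02, -4.65919322e-05]), 'tcp_pos': array([ 0.1953099 , -0.64566534,  0.2366966 ]), 'eef_rot': array([ 1.79911219e+02, -9.08430758e-03, -1.63170904e+02]), 'contact_force': array([-0.11399323, -0.38230607,  0.86700398]), 'moment': array([0.00574858, 0.04662419, 0.01968846]), 'gripper_force': 0.0, 'gripper_width': 0.08781689112599878}
```

View pics/top0.png

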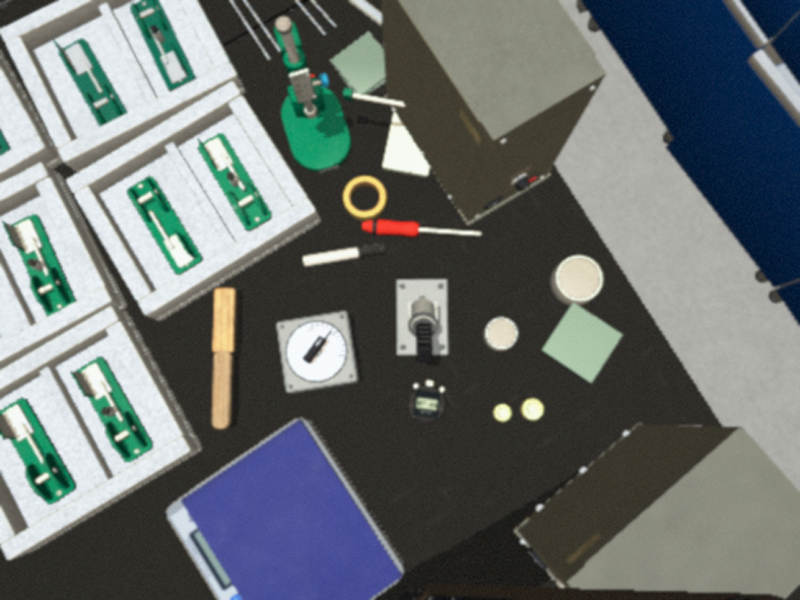

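View pics/side0.png

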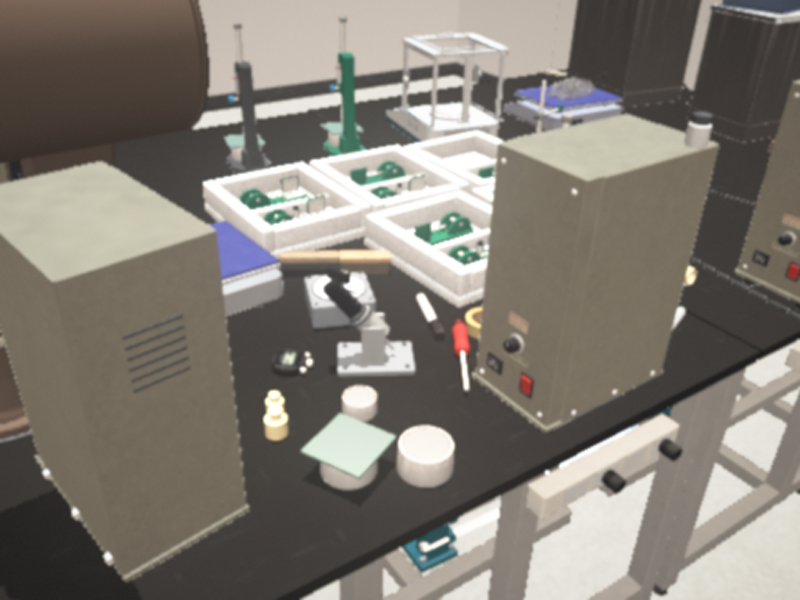

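The top view, 800x600 scale, shows the dial at (316,352) with its bar pointing up-right, the holder and probe at (423,320), and the open large ring at (577,279). The small ring at (501,333) is a look-alike, and the glass sits at (582,343). I'll enlarge the important areas.

```bash
python3 - <<'E'
import cv2,numpy as np
from plant import capture
im=capture("top")[:,:,::-1]; s=capture("side")[:,:,::-1]
# dial/holder crop: cols170-300 rows 170-260 x6
c=cv2.resize(im[172:262,172:298],None,fx=6,fy=6,interpolation=cv2.INTER_CUBIC)
cv2.imwrite("pics/c1.png",c)
a=cv2.resize(im[155:235,345:405],None,fx=6,fy=6,interpolation=cv2.INTER_CUBIC)
b=cv2.resize(s[165:245,190:270],None,fx=5,fy=6,interpolation=cv2.INTER_CUBIC)
cv2.imwrite("pics/c2.png",np.hstack([a,b]))
E
```

```text
(no output)
```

View pics/c1.png

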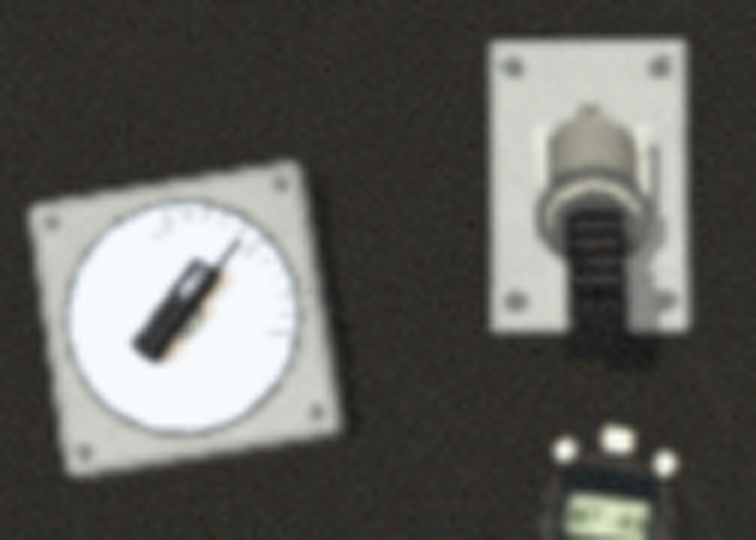

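View pics/c2.png

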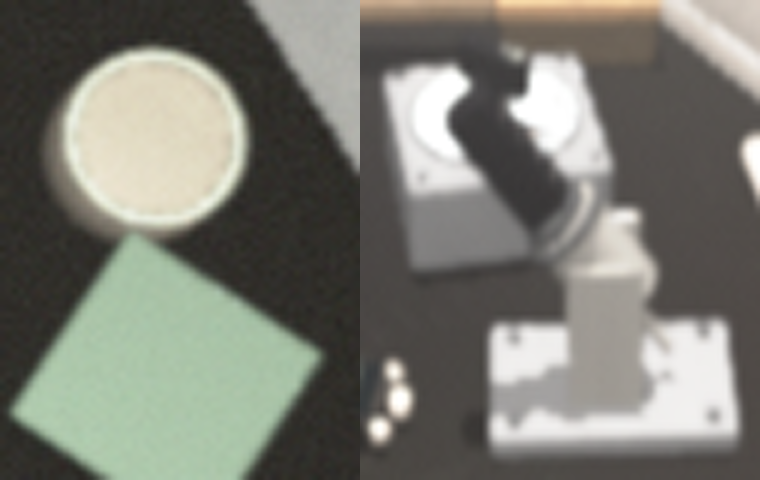

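Crop 1 (x6): dial-top corners are (30,205), (300,162), (343,430) and (70,477). The bar runs from (148,352) to (208,265), with the pointer tip at (240,238). Base-plate corners are (490,40), (688,38), (690,330) and (490,332), and the handle points down-image toward (600,350). Crop 2 puts the ring centre at (155,138).

```bash
cat > h.py <<'E'
import cv2,numpy as np
from plant import r,capture,camera_model
def ray(n,u,v,z):
    c=camera_model(n);R=cv2.Rodrigues(c["rvec"])[0];t=np.array(c["tvec"]).reshape(3);K=np.array(c["camera_matrix"])
    o=-R.T@t; d=R.T@np.linalg.solve(K,[u,v,1]); return o+d*(z-o[2])/d[2]
def proj(n,P):
    c=camera_model(n); return cv2.projectPoints(np.array(P,float).reshape(-1,1,3),np.array(c["rvec"]),np.array(c["tvec"]),np.array(c["camera_matrix"]),None)[0].reshape(-1,2)
def crop(x,y,f,x0,y0): return (x+.5)/f-.5+x0,(y+.5)/f-.5+y0
E
python3 - <<'E'
from h import *
np.set_printoptions(precision=4,suppress=True)
q=lambda p,z:ray("top",*crop(*p,6,172,172),z)
D=np.array([q(p,.045) for p in[(30,205),(300,162),(343,430),(70,477)]]);dc=D.mean(0)
dx=D[0]+D[1]-D[2]-D[3];print("dial",dc,np.linalg.norm(np.diff(D,axis=0),axis=1),"yaw",np.degrees(np.arctan2(dx[1],dx[0])))
B=[q(p,.081) for p in[(148,352),(208,265)]];v=B[1]-B[0];print("bar",np.mean(B,0),np.linalg.norm(v),np.degrees(np.arctan2(v[1],v[0])))
H=np.array([q(p,.012) for p in[(490,40),(688,38),(690,330),(490,332)]]);hx=H[0]+H[1]-H[2]-H[3];hc=H.mean(0);hy=np.arctan2(hx[1],hx[0])
print("holder",hc,np.linalg.norm(np.diff(H,axis=0),axis=1),np.degrees(hy))
print("mould",ray("top",*crop(155,138,6,345,155),.04))
# side view features for handle: end centre crop c2 right (fx5,fy6): collar centre ~(572-360,222), handle end ~(480-360,80)
ax=np.array([-np.sin(np.radians(40))*np.cos(hy),-np.sin(np.radians(40))*np.sin(hy),np.cos(np.radians(40))])
# mouth: search along holder x so that the collar in top view fits
p=lambda s,a:hc*[1,1,0]+[s*np.cos(hy),s*np.sin(hy),.09]+ax*a
for s in(-.03,-.02,-.01,0,.01):
    T=proj("top",[p(s,.003),p(s,.071)]);S=proj("side",[p(s,.003),p(s,.071)])
    print(s,((T-172)*6).round(),((S-[190,165])*[5,6]+[360,0]).round())
E
```

```text
dial [0.4933 0.2113 0.045 ] [0.1081 0.1073 0.108 ] yaw 9.40005628499929
bar [0.4936 0.21   0.081 ] 0.04003202682584454 -34.179805390412476
holder [0.5498 0.0515 0.012 ] [0.0811 0.1197 0.0807] -0.3084077680072299
mould [ 0.6042 -0.189   0.04  ]
-0.03 [[591. 237.]
 [595. 342.]] [[547. 201.]
 [452.  88.]]
-0.02 [[591. 211.]
 [594. 314.]] [[568. 201.]
 [474.  87.]]
-0.01 [[591. 184.]
 [594. 286.]] [[589. 201.]
 [495.  87.]]
0 [[591. 158.]
 [594. 258.]] [[609. 200.]
 [517.  87.]]
0.01 [[591. 132.]
 [594. 231.]] [[630. 200.]
 [538.  87.]]
```

Measurements fit the given sizes. Next I need the heights and positions of the tall boxes on the way.

```bash
python3 - <<'E'
from h import *
np.set_printoptions(precision=3,suppress=True)
f=lambda n,p,z:ray(n,*((np.array(p)+.5)/1.5625-.5),z)
def height(n,b,t):
    B=f(n,b,0); zs=np.linspace(0,.6,121); e=[np.linalg.norm(f(n,t,z)[:2]-B[:2]) for z in zs]; i=np.argmin(e); return B,zs[i],e[i]
print("lowR box top view",height("top",(640,425),(738,428)),height("top",(515,530),(565,585)))
print("lowR side view",height("side",(128,572),(45,270)),height("side",(245,508),(215,235)))
print("upR box", height("top",(470,222),(492,140)),height("top",(550,175),(603,75)),height("side",(548,428),(590,178)),height("side",(478,375),(500,150)))
for z in(.05,.1,.15):print("blue",z,[f("top",p,z)[:2] for p in[(300,422),(403,570),(170,510)]])
for z in (.03,.08):print("tray",z,[f("top",p,z)[:2] for p in[(198,450),(158,318),(318,218),(118,312)]])
print("small bys",[f("top",p,.02)[:2] for p in[(502,412),(532,408),(428,402)]])
E
```

```text
lowR box top view (array([ 0.381, -0.282,  0.   ]), np.float64(0.35000000000000003), np.float64(0.0010199521446455058)) (array([ 0.225, -0.086,  0.   ]), np.float64(0.38), np.float64(0.0024654710150211917))
lowR side view (array([ 0.258, -0.345,  0.   ]), np.float64(0.38), np.float64(0.00817436354498433)) (array([ 0.376, -0.256,  0.   ]), np.float64(0.37), np.float64(0.004016843118093889))
upR box (array([ 0.704, -0.027,  0.   ]), np.float64(0.36), np.float64(0.004402097186382658)) (array([ 0.781, -0.158,  0.   ]), np.float64(0.36), np.float64(0.005524702303483659)) (array([ 0.786, -0.123,  0.   ]), np.float64(0.375), np.float64(0.002528790439096846)) (array([0.707, 0.005, 0.   ]), np.float64(0.365), np.float64(0.006916499850580788))
blue 0.05 [array([0.388, 0.234]), array([0.177, 0.083]), array([0.261, 0.423])]
blue 0.1 [array([0.388, 0.227]), array([0.186, 0.082]), array([0.267, 0.408])]
blue 0.15 [array([0.388, 0.22 ]), array([0.195, 0.082]), array([0.273, 0.392])]
tray 0.03 [array([0.346, 0.39 ]), array([0.547, 0.459]), array([0.704, 0.214]), array([0.557, 0.522])]
tray 0.08 [array([0.348, 0.377]), array([0.54 , 0.443]), array([0.691, 0.208]), array([0.55 , 0.503])]
small bys [array([ 0.401, -0.069]), array([ 0.407, -0.114]), array([0.417, 0.044])]
```

Emit:
drive_tool([
  [[1,-0.96,0.58,-1,-0.145],[1,-0.96,0.58,-1,-0.145],[1,-0.96,0.58,-1,-0.145],[1,-0.96,0.58,-1,-0.145],[1,-0.96,0.58,-1,-0.145]],
])

```text
time_s: 0.82
tcp_pos: [0.2862, -0.5455, 0.3582]
eef_rot: [-179.9, -0.0, -110.6]
contact_force: [0.1, -0.5, -0.4]
gripper_width: 0.0876
gripper_force: 0.0
```

Emit:
drive_tool([
  [[1,-0.99,-0.73,0,-0.145],[1,-0.99,-0.73,0,-0.145],[1,-0.99,-0.73,0,-0.145],[1,-0.99,-0.73,0,-0.145],[1,-0.99,-0.73,0,-0.145]],
])

```text
time_s: 1.45
tcp_pos: [0.4103, -0.466, 0.3572]
eef_rot: [180.0, 0.0, -58.4]
contact_force: [0.1, -0.1, -0.4]
gripper_width: 0.0877
gripper_force: 0.0
```

Emit:
drive_tool([
  [[1,-0.36,-1,0,-0.067],[1,-0.36,-1,0,-0.067],[1,-0.36,-1,0,-0.067]],
])

```text
time_s: 1.82
tcp_pos: [0.4922, -0.3644, 0.3571]
eef_rot: [-180.0, 0.0, -34.2]
contact_force: [-0.8, -0.3, 0.4]
gripper_width: 0.0875
gripper_force: 0.0
```

Emit:
drive_tool([
  [[1,-0.33,-1,0,0],[1,-0.33,-1,0,0],[1,-0.33,-1,0,0]],
])

```text
time_s: 2.2
tcp_pos: [0.5267, -0.2427, 0.3577]
eef_rot: [-180.0, -0.0, -34.4]
contact_force: [-0.8, -0.4, 0.4]
gripper_width: 0.0877
gripper_force: 0.0
```

Emit:
drive_tool([
  [[1,-0.5,-1,0,0],[1,-0.5,-1,0,0],[1,-0.5,-1,0,0]],
])

```text
time_s: 2.58
tcp_pos: [0.5448, -0.1108, 0.3576]
eef_rot: [-180.0, 0.0, -34.5]
contact_force: [-0.9, -0.0, 0.6]
gripper_width: 0.0877
gripper_force: 0.0
```

Emit:
drive_tool([
  [[1,-1,-1,0,0],[1,-1,-1,0,0],[1,-1,-1,0,0],[1,-1,-1,0,0]],
])

```text
time_s: 3.08
tcp_pos: [0.5138, 0.0552, 0.3577]
eef_rot: [-180.0, -0.0, -34.5]
contact_force: [1.1, -0.4, -0.5]
gripper_width: 0.0875
gripper_force: 0.0
```

Emit:
drive_tool([
  [[1,-0.87,-0.975,0,0],[1,-0.87,-0.975,0,0],[1,-0.87,-0.975,0,0],[1,-0.87,-0.975,0.6,0],[1,-0.87,-0.975,1,0]],
])

```text
time_s: 3.7
tcp_pos: [0.4952, 0.2085, 0.2361]
eef_rot: [-180.0, -0.0, -34.7]
contact_force: [-0.1, 1.6, 0.0]
gripper_width: 0.0877
gripper_force: 0.0
```

Emit:
drive_tool([
  [[1,0,0,0.5,0],[1,0,0,0.8,0],[1,0,0,0.8,0]],
])

```text
time_s: 4.08
tcp_pos: [0.4939, 0.2068, 0.139]
eef_rot: [179.7, 0.1, -34.7]
contact_force: [0.5, 0.7, 0.5]
gripper_width: 0.0877
gripper_force: 0.0
```

```bash
python3 - <<'E'
from h import *
im=capture("top")[:,:,::-1];s=capture("side")[:,:,::-1]
a=cv2.resize(im[172:262,170:270],(400,360),interpolation=cv2.INTER_CUBIC)
b=cv2.resize(s[120:220,160:260],(400,360),interpolation=cv2.INTER_CUBIC)
cv2.imwrite("pics/k.png",np.hstack([a,b])); print(r.get_state()["tcp_pos"],r.get_state()["eef_rot"])
E
```

```text
[0.49590073 0.20883252 0.142673  ] [-1.79974936e+02 -4.73280632e-02 -3.46807249e+01]
```

View pics/k.png

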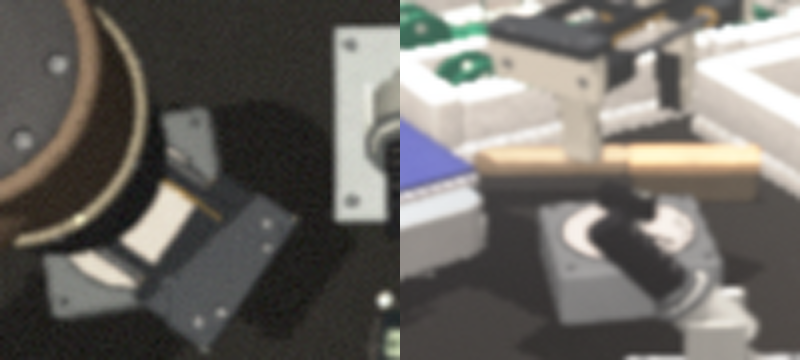

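Emit:
drive_tool([
  [[1,-0.025,0,0.4,0],[1,-0.025,0,0.635,0],[1,-0.025,0,0.635,0],[-1,-0.025,0,0.635,0],[-1,-0.025,0,0.635,0]],
], squeeze=15)

```text
time_s: 4.8
tcp_pos: [0.4934, 0.2118, 0.0674]
eef_rot: [-179.8, -0.1, -34.6]
contact_force: [-0.2, -0.8, 1.1]
gripper_width: 0.0731
gripper_force: 0.0
```

Emit:
drive_tool([
  [[-1,0,0,0,0],[-1,0,0,0,0],[-1,0,0,0,0]],
])

```text
time_s: 5.18
tcp_pos: [0.4923, 0.211, 0.0655]
eef_rot: [-180.0, -0.0, -34.6]
contact_force: [-0.3, -0.1, 0.6]
gripper_width: 0.0431
gripper_force: 0.0
```

Emit:
drive_tool([
  [[-1,0,0,0,0],[-1,0,0,0,0],[-1,0,0,0,0],[-1,0,0,0,0],[-1,0,0,0,0]],
])

```text
time_s: 5.8
tcp_pos: [0.4925, 0.2114, 0.0654]
eef_rot: [-180.0, -0.0, -34.6]
contact_force: [1.0, 1.9, -2.7]
gripper_width: 0.0171
gripper_force: 15.0
```

Emit:
drive_tool([
  [[-1,0,0,0,-0.03],[-1,0,0,0,-0.06],[-1,0,0,0,-0.085],[-1,0,0,0,-0.105],[-1,0,0,0,-0.105]],
])

```text
time_s: 6.42
tcp_pos: [0.4924, 0.2111, 0.0654]
eef_rot: [-180.0, -0.0, 3.1]
contact_force: [1.9, 1.7, -2.2]
gripper_width: 0.0169
gripper_force: 15.0
```

Emit:
drive_tool([
  [[-1,0,0,0,-0.01],[-1,0,0,0,-0.017],[-1,0,0,0,-0.017]],
])

```text
time_s: 6.8
tcp_pos: [0.4924, 0.211, 0.0654]
eef_rot: [-180.0, -0.0, 9.1]
contact_force: [2.7, 0.6, -2.8]
gripper_width: 0.0169
gripper_force: 15.0
```

```bash
python3 - <<'E'
from h import *
s=r.get_state();print(s["moment"],s["eef_rot"],s["gripper_width"],s["contact_force"])
im=capture("top")[:,:,::-1];s=capture("side")[:,:,::-1]
a=cv2.resize(im[182:252,170:240],(400,400),interpolation=cv2.INTER_CUBIC)
b=cv2.resize(s[150:220,185:255],(400,400),interpolation=cv2.INTER_CUBIC)
cv2.imwrite("pics/k2.png",np.hstack([a,b]))
E
```

```text
[ 0.3752036  -0.75747238  0.01890703] [-1.79993566e+02 -1.84093781e-02  9.11027196e+00] 0.01686085272184873 [ 2.71421749  0.56025333 -2.8029328 ]
```

View pics/k2.png

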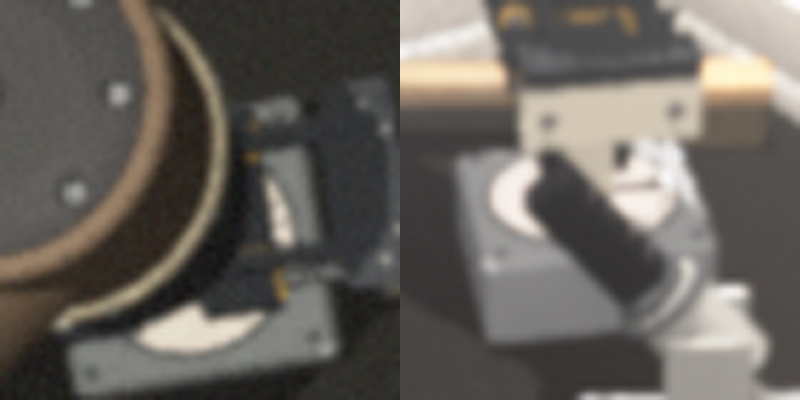

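The side crop shows the pointer near (650,185), pointing along +x. The moment does not yet show contact with the stop, so I'll turn a little further.

Emit:
drive_tool([
  [[-1,0,0,0,-0.007],[-1,0,0,0,-0.014],[-1,0,0,0,-0.014]],
])

```text
time_s: 7.28
tcp_pos: [0.4923, 0.211, 0.0654]
eef_rot: [-180.0, -0.0, 14.2]
contact_force: [2.2, 2.0, -2.6]
gripper_width: 0.0166
gripper_force: 15.0
```

```bash
python3 - <<'E'
from h import *
s=r.get_state();print(s["moment"],s["eef_rot"],s["gripper_width"],s["contact_force"])
E
```

```text
[ 0.30274156 -0.74162564 -0.19862546] [-1.79996252e+02 -5.50428858e-03  1.42000032e+01] 0.01663244621406433 [ 2.16392932  1.96372751 -2.56006368]
```

Emit:
drive_tool([
  [[-1,0,0,0,-0.007],[-1,0,0,0,-0.007]],
])

```text
time_s: 7.52
tcp_pos: [0.4919, 0.2108, 0.0654]
eef_rot: [180.0, 0.0, 16.7]
contact_force: [0.1, 0.6, -0.4]
gripper_width: 0.0169
gripper_force: 15.0
```

```bash
python3 - <<'E'
from h import *
s=r.get_state();print(s["moment"],s["eef_rot"],s["gripper_width"],s["contact_force"])
E
```

```text
[ 0.37946495  0.08652185 -0.11575866] [1.79996745e+02 3.11489403e-02 1.67099952e+01] 0.016879355058800137 [ 0.0951418  0.5585001 -0.3517137]
```

Emit:
drive_tool([
  [[1,0,0,0,0],[1,0,0,0,0],[1,0,0,0,0],[1,0,0,-0.4,0],[1,0,0,-0.95,0]],
])

```text
time_s: 8.15
tcp_pos: [0.4913, 0.2101, 0.1758]
eef_rot: [179.9, 0.2, 16.8]
contact_force: [1.3, 0.8, -0.4]
gripper_width: 0.0609
gripper_force: 0.0
```

Emit:
drive_tool([
  [[1,0,0,-0.2,0.046],[1,0,0,-0.3,0.046],[1,0,0,-0.3,0.046]],
])

```text
time_s: 8.52
tcp_pos: [0.4925, 0.2112, 0.2128]
eef_rot: [-179.9, -0.1, 0.3]
contact_force: [-0.2, -0.7, -0.7]
gripper_width: 0.0865
gripper_force: 0.0
```

```bash
python3 - <<'E'
from h import *
s=r.get_state();print(s["tcp_pos"],s["eef_rot"],s["gripper_width"],s["contact_force"])
s=capture("side")[:,:,::-1]
b=cv2.resize(s[150:250,180:280],(600,600),interpolation=cv2.INTER_CUBIC)
cv2.imwrite("pics/k3.png",b)
# predicted: collar-mouth a=.006, end a=.071, grasp a=.05
p=lambda a:np.array([.5298,.0516,.09])+a*np.array([-.6428,.0035,.766])
print((proj("side",[p(0),p(.006),p(.05),p(.071)])-[180,150])*6)
k=np.radians(9.4);c=np.array([.4933,.2108,.05]);print("pointer",(proj("side",[c+.03*np.r_[np.cos(k+d),np.sin(k+d),0] for d in(0,-.1,-.2)])-[180,150])*6)
E
```

```text
[0.49252139 0.21118941 0.21280581] [-1.79924163e+02 -8.57140474e-02  3.05464834e-01] 0.08649492803389605 [-0.1824133  -0.66394459 -0.66788405]
[[313.9164308  295.73568128]
 [304.2218378  285.98744753]
 [231.73070558 213.09521759]
 [196.24120798 177.40935451]]
pointer [[287.71723519 182.14079265]
 [288.61579563 185.34229452]
 [288.85734591 188.58495498]]
```

View pics/k3.png

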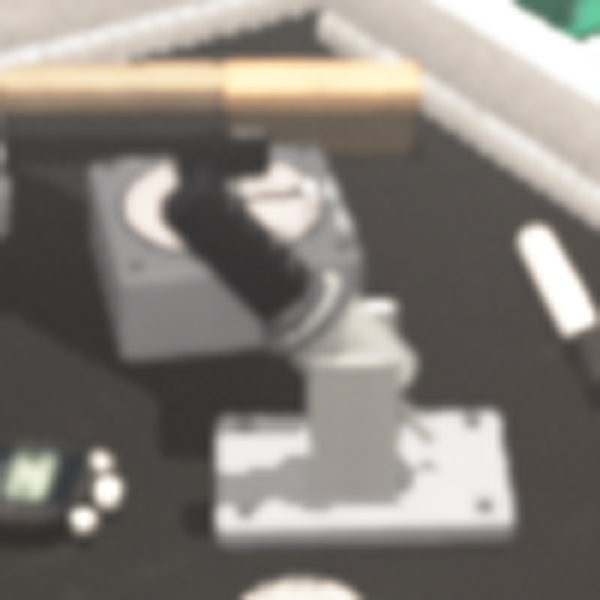

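The pointer is at the zero stop, tip about (305,188), and the stop torque was felt. The probe is untouched, with its handle axis from (190,200) to (295,300). On to the probe.

Emit:
drive_tool([
  [[0.3,0.04,0.6,0,0.0015],[0.3,0.04,1,0,0.0015],[0,0.04,1,0,0.0015],[0,0.04,1,0,0.0015]],
])

```text
time_s: 9.07
tcp_pos: [0.4974, 0.0907, 0.2112]
eef_rot: [180.0, 0.1, -0.2]
contact_force: [0.0, -0.1, -0.2]
gripper_width: 0.0533
gripper_force: 0.0
```

Emit:
drive_tool([
  [[0,0,0.34,0,0],[0,0,0.34,0,0],[0,0,0.34,0.1,0],[0,0,0.34,0.2,0],[0,0,0.34,0.2,0]],
])

```text
time_s: 9.7
tcp_pos: [0.4965, 0.0505, 0.1862]
eef_rot: [179.9, 0.2, -0.2]
contact_force: [-0.3, -1.0, -0.1]
gripper_width: 0.0439
gripper_force: 0.0
```

```bash
python3 - <<'E'
from h import *
s=r.get_state();print(s["tcp_pos"],s["eef_rot"],s["gripper_width"],s["contact_force"])
E
```

```text
[0.49654888 0.05051491 0.18616116] [ 1.79930957e+02  1.62491951e-01 -2.11808746e-01] 0.043929715787051946 [-0.25581646 -1.00318497 -0.14283769]
```

Emit:
drive_tool([
  [[0,0.01,0,0.25,0],[0,0.01,0,0.55,0],[0,0.01,0,0.55,0],[-1,0.01,0,0.55,0],[-1,0.01,0,0.55,0]],
], squeeze=20)

```text
time_s: 10.32
tcp_pos: [0.4996, 0.0507, 0.1233]
eef_rot: [-179.9, -0.1, -0.2]
contact_force: [-0.6, -0.6, -0.3]
gripper_width: 0.0291
gripper_force: 0.0
```

Emit:
drive_tool([
  [[-1,0,0,0,0],[-1,0,0,0,0],[-1,0,0,0,0]],
])

```text
time_s: 10.7
tcp_pos: [0.4993, 0.0505, 0.123]
eef_rot: [-180.0, -0.1, -0.2]
contact_force: [-2.4, 0.2, 6.2]
gripper_width: 0.0219
gripper_force: 20.0
```

Emit:
drive_tool([
  [[-1,-0.054,0,-0.064,0],[-1,-0.107,0,-0.128,0],[-1,-0.161,0,-0.192,0],[-1,-0.214,0,-0.255,0]],
])

```text
time_s: 11.2
tcp_pos: [0.4727, 0.0504, 0.1532]
eef_rot: [-180.0, -0.0, -0.3]
contact_force: [3.3, 0.2, -1.8]
gripper_width: 0.0219
gripper_force: 20.0
```

Emit:
drive_tool([
  [[-1,-0.08,0,-0.096,0],[-1,-0.161,0,-0.192,0],[-1,-0.241,0,-0.287,0],[-1,-0.321,0,-0.383,0],[-1,-0.321,0,-0.383,0]],
])

```text
time_s: 11.82
tcp_pos: [0.4342, 0.0508, 0.1996]
eef_rot: [-179.9, -0.1, -0.2]
contact_force: [0.4, -0.0, -1.8]
gripper_width: 0.0221
gripper_force: 20.0
```

```bash
python3 - <<'E'
from h import *
s=r.get_state();print(s["tcp_pos"],s["moment"],s["gripper_width"],s["gripper_force"],s["contact_force"])
a=cv2.resize(capture("side")[70:270,130:330,::-1],(600,600),interpolation=cv2.INTER_CUBIC)
cv2.imwrite("pics/e1.png",a)
E
```

```text
[0.43423306 0.0507643  0.19958312] [-0.01652527  0.10305299  0.0289207 ] 0.022087051605302093 19.997851252555847 [ 0.3517688  -0.02025325 -1.75842417]
```

View pics/e1.png

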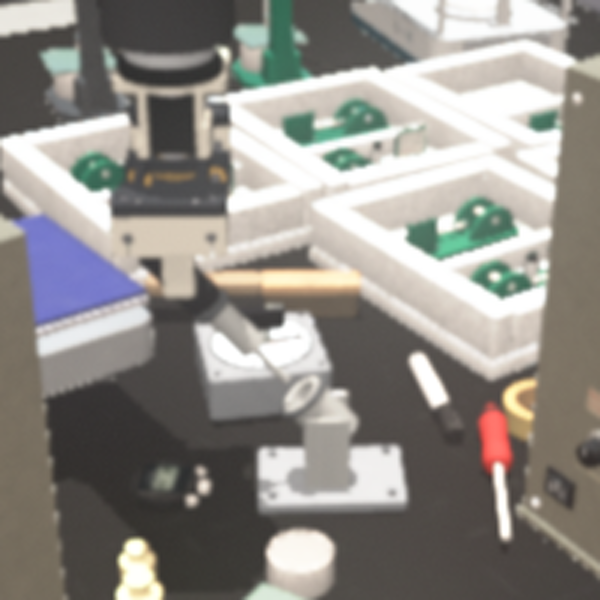

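The side view shows the probe clear of the tube, with its tip just above the mouth at (295,385). With the grip well above the probe's centre of mass, I'll ease the squeeze so it swings plumb.

Emit:
drive_tool([
  [[-1,-0.1,0,-0.15,0],[-1,-0.1,0,-0.15,0],[-1,-0.1,0,-0.15,0]],
], squeeze=10)

```text
time_s: 12.25
tcp_pos: [0.4225, 0.0506, 0.2158]
eef_rot: [180.0, 0.0, -0.3]
contact_force: [1.3, 0.4, -1.4]
gripper_width: 0.0217
gripper_force: 10.0
```

```bash
cat > st.py <<'E'
from h import *
np.set_printoptions(precision=4,suppress=True)
s=r.get_state();print(s["time_s"],s["tcp_pos"],s["moment"],s["gripper_width"],s["gripper_force"],s["contact_force"])
E
python3 st.py
```

```text
12.25 [0.4225 0.0506 0.2158] [-0.0996  0.1505  0.0083] 0.021739323228435404 9.997601956129074 [ 1.2895  0.3961 -1.3572]
```

Emit:
drive_tool([
  [[-1,0,0,0,0],[-1,0,0,0,0],[-1,0,0,0,0],[-1,0,0,0,0]],
], squeeze=6)

```text
time_s: 12.75
tcp_pos: [0.4224, 0.0505, 0.2163]
eef_rot: [180.0, 0.0, -0.3]
contact_force: [0.8, 0.0, -1.6]
gripper_width: 0.0219
gripper_force: 6.0
```

```bash
python3 st.py
```

```text
12.75 [0.4224 0.0505 0.2163] [-0.1073  0.1363  0.0006] 0.02192572823331579 5.997621193528175 [ 0.7903  0.0025 -1.6454]
```

```bash
cat > ang.py <<'E'
from h import *
import sys
def score(im,n,g,off):
    im=cv2.GaussianBlur(im.astype(np.float32).mean(2),(0,0),.7);out=[]
    for d in range(-20,56,2):
        t=np.radians(d);ax=np.array([np.sin(t),0,-np.cos(t)]);pr=np.array([np.cos(t),0,np.sin(t)])
        def S(lo,hi,w):
            P=[g+ax*a+pr*w for a in np.linspace(lo,hi,15)];q=(proj(n,P)+off).astype(np.float32)
            return cv2.remap(im,q[:,0:1],q[:,1:2],cv2.INTER_LINEAR)[:,0]
        b=S(.054,.092,0);out.append((d,round(float((b-np.maximum(S(.054,.092,.018),S(.054,.092,-.018))).mean()),1),round(float((S(.1,.132,0)-np.maximum(S(.1,.132,.01),S(.1,.132,-.01))).mean()),1)))
    return out
s=r.get_state();g=np.array(s["tcp_pos"])+[0,0,.008]
im=capture("side");np.save("side_last.npy",im)
o=score(im,"side",g,np.array([0,float(sys.argv[1]) if len(sys.argv)>1 else 1.5]))
print("barrel best",sorted(o,key=lambda x:-x[1])[:4],"needle best",sorted(o,key=lambda x:-x[2])[:4])
E
python3 ang.py; cp side_last.npy side_6N.npy
```

```text
barrel best [(24, -3.4, -10.8), (26, -5.5, -7.9), (22, -6.0, -13.8), (40, -7.0, -18.1)] needle best [(32, -20.7, 5.8), (30, -13.7, 1.9), (0, -89.2, -0.7), (2, -80.2, -1.0)]
```

Emit:
drive_tool([
  [[-1,0,0,0,0],[-1,0,0,0,0],[-1,0,0,0,0],[-1,0,0,0,0]],
], squeeze=4)

```text
time_s: 13.3
tcp_pos: [0.4224, 0.0506, 0.2164]
eef_rot: [-180.0, -0.0, -0.3]
contact_force: [-0.4, -0.9, -1.5]
gripper_width: 0.0219
gripper_force: 4.0
```

```bash
python3 ang.py; python3 st.py; python3 -c "
import numpy as np
d=np.abs(np.load('side_last.npy').astype(int)-np.load('side_6N.npy')).max(2);print((d>40).sum(),np.argwhere(d>40)[:5])"
```

```text
barrel best [(24, -4.1, -10.5), (26, -5.6, -8.0), (22, -6.9, -13.8), (40, -8.1, -19.0)] needle best [(32, -20.6, 6.0), (30, -12.8, 2.1), (2, -80.4, -0.9), (0, -89.2, -1.0)]
13.35 [0.4224 0.0506 0.2164] [-0.0737  0.1948 -0.0133] 0.021792797783905415 3.9978792518377304 [ 0.3148  0.1909 -1.5268]
0 []
```

Gravity alone doesn't turn it. I'll back off, lower, and push the probe's lower end gently against the fixed flange edge to pivot it in the pads.

Emit:
drive_tool([
  [[-1,-0.145,0,0,0],[-1,-0.145,0,0.2,0],[-1,-0.145,0,0.495,0],[-1,-0.145,0,0.495,0]],
], squeeze=6)

```text
time_s: 13.85
tcp_pos: [0.4027, 0.0496, 0.1555]
eef_rot: [179.9, 0.2, -0.3]
contact_force: [0.8, -0.0, -1.8]
gripper_width: 0.0219
gripper_force: 6.0
```

```bash
python3 ang.py; python3 st.py; python3 -c "
import numpy as np,cv2
d=np.load('side_last.npy')[90:240,130:290,::-1];cv2.imwrite('pics/p1.png',cv2.resize(d,(640,600),interpolation=cv2.INTER_CUBIC))"
```

```text
barrel best [(-2, -2.4, -1.1), (-4, -2.6, -3.3), (-6, -4.5, -4.3), (0, -4.6, -1.0)] needle best [(36, -35.9, 56.8), (34, -29.5, 23.6), (38, -40.6, 9.3), (10, -39.9, -0.6)]
13.9 [0.4041 0.0502 0.157 ] [-0.0864  0.0508  0.0224] 0.021949832711516112 5.999989807605743 [ 0.3436  0.8498 -1.3608]
```

View pics/p1.png

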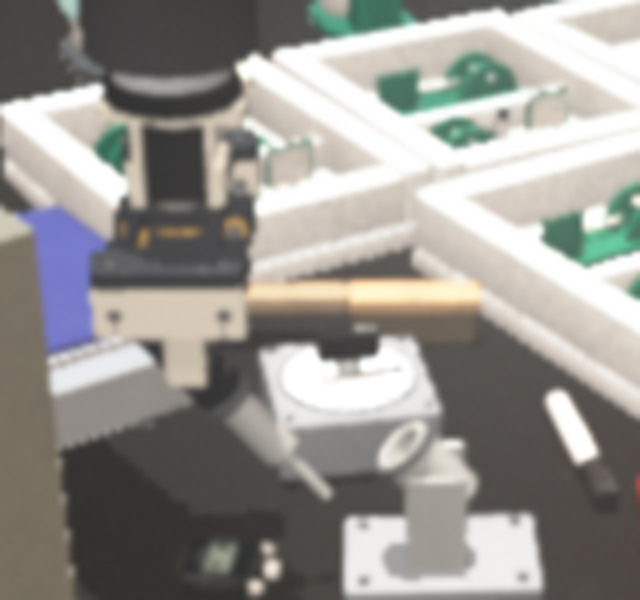

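The view shows the tip at (328,497), below and in front of the flange's lower edge at (385,465). The angle is about 37° by the needle fit. Now I push ahead.

Emit:
drive_tool([
  [[-1,0.1,0,0,0],[-1,0.2,0,0,0],[-1,0.3,0,0,0],[-1,0.4,0,0,0],[-1,0.45,0,0,0]],
])

```text
time_s: 14.52
tcp_pos: [0.4597, 0.0502, 0.1567]
eef_rot: [180.0, 0.0, -0.3]
contact_force: [-1.1, -0.3, -1.6]
gripper_width: 0.022
gripper_force: 6.0
```

```bash
python3 ang.py; python3 st.py
```

```text
barrel best [(-2, 18.9, -4.1), (0, 16.7, -2.4), (-4, 14.8, -3.8), (2, 11.1, -1.0)] needle best [(48, -16.7, 11.9), (4, 3.4, -0.6), (-20, -48.4, -0.9), (-18, -55.9, -0.9)]
14.575 [0.46   0.0503 0.1567] [-0.003   0.0005  0.0074] 0.021935308203992077 5.9999725967645645 [ 1.1365  0.3934 -2.2382]
```

Emit:
drive_tool([
  [[-1,0.08,0,0,0],[-1,0.16,0,0,0],[-1,0.24,0,0,0],[-1,0.32,0,0,0],[-1,0.32,0,0,0]],
])

```text
time_s: 15.2
tcp_pos: [0.499, 0.0504, 0.1577]
eef_rot: [-180.0, -0.1, -0.3]
contact_force: [-1.3, 0.3, 0.6]
gripper_width: 0.0221
gripper_force: 6.0
```

```bash
python3 ang.py; python3 st.py
```

```text
barrel best [(34, 18.8, -7.2), (32, 17.2, 24.5), (36, 15.5, -67.1), (30, 11.5, 20.6)] needle best [(4, -13.9, 48.0), (32, 17.2, 24.5), (30, 11.5, 20.6), (6, -18.8, 16.2)]
15.25 [0.4985 0.0504 0.1575] [-0.0306  0.3309  0.0596] 0.02195157036315534 5.999414250254631 [-0.4852  0.0928  0.0176]
```

Emit:
drive_tool([
  [[-1,-0.2,0,0,0],[-1,-0.3,0,0,0],[-1,-0.3,0,-0.3,0],[-1,-0.3,0,-0.6,0],[-1,-0.3,0,-0.6,0]],
])

```text
time_s: 15.88
tcp_pos: [0.4632, 0.0512, 0.232]
eef_rot: [-179.9, -0.3, -0.2]
contact_force: [0.2, 0.3, -2.4]
gripper_width: 0.0216
gripper_force: 6.0
```

```bash
python3 ang.py; python3 ang.py 2.5; python3 st.py;python3 -c "
import numpy as np,cv2
d=np.load('side_last.npy')[60:260,130:330,::-1];cv2.imwrite('pics/p2.png',cv2.resize(d,(600,600),interpolation=cv2.INTER_CUBIC))"
```

```text
barrel best [(-2, 48.7, 17.3), (0, 42.9, 12.8), (2, 29.5, -11.8), (-4, 26.5, -6.1)] needle best [(-2, 48.7, 17.3), (0, 42.9, 12.8), (10, -54.6, 7.1), (8, -23.8, 4.2)]
barrel best [(-2, 42.8, 22.6), (0, 41.9, 12.5), (2, 25.9, -14.0), (-4, 22.5, -7.0)] needle best [(-2, 42.8, 22.6), (0, 41.9, 12.5), (10, -37.9, 0.8), (8, -8.3, -1.1)]
15.975 [0.4613 0.0506 0.229 ] [-0.0973  0.1958 -0.0006] 0.02184733046306878 5.999987795948982 [ 0.3588 -0.3012 -2.9457]
```

View pics/p2.png

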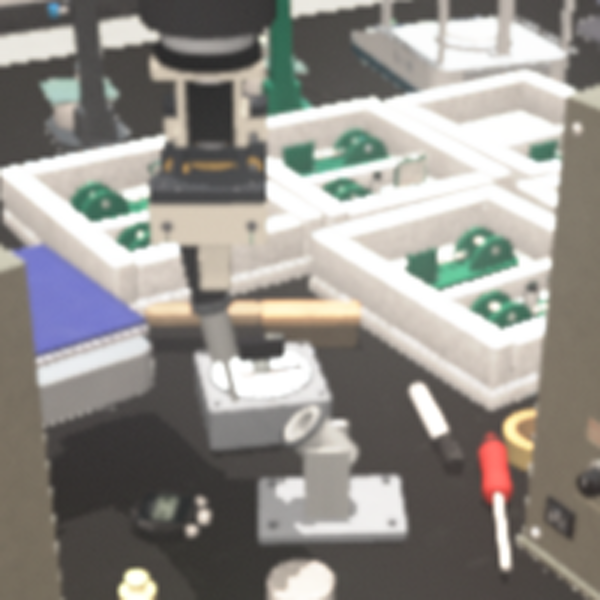

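Probe features in the last view: handle top about (188,262), collar (210,305), barrel end (225,360), tip (232,398). It still leans. I'll intersect these rays with the probe's vertical plane.

```bash
python3 - <<'E'
from h import *
np.set_printoptions(precision=4,suppress=True)
def yray(u,v,y=.0505):
    a=ray("side",u,v,0);b=ray("side",u,v,.3);k=(y-a[1])/(b[1]-a[1]);return a+(b-a)*k
P=[yray(*crop(*p,3,130,60)) for p in[(188,262),(210,305),(225,360),(232,398)]]
for p in P:print(p)
for i,j in((1,3),(1,2),(0,3),(2,3)):
    d=P[j]-P[i];print(i,j,np.linalg.norm(d),np.degrees(np.arctan2(d[0],-d[2])))
E
```

```text
[0.4407 0.0505 0.2286]
[0.4557 0.0505 0.1928]
[0.4656 0.0505 0.1451]
[0.4701 0.0505 0.1109]
1 3 0.08312661193739411 10.013792918603787
1 2 0.04867670766570455 11.781704122168474
0 3 0.12131057151540535 14.063047941814755
2 3 0.03450576832598491 7.519438172440064
```

The lean is about 10°, which matches the needle-on-flange geometry. Plumb should come at TCP x≈0.514, so I'll push again further and slightly higher.

Emit:
drive_tool([
  [[-1,0,0,0.3,0],[-1,0,0,0.52,0],[-1,0.1,0,0.52,0],[-1,0.2,0,0.52,0],[-1,0.3,0,0.52,0]],
])

```text
time_s: 16.6
tcp_pos: [0.4993, 0.0505, 0.1675]
eef_rot: [-180.0, -0.1, -0.3]
contact_force: [-0.2, -0.0, -2.0]
gripper_width: 0.0221
gripper_force: 6.0
```

Emit:
drive_tool([
  [[-1,0.05,0,0,0],[-1,0.1,0,0,0],[-1,0.15,0,0,0],[-1,0.15,0,0,0]],
])

```text
time_s: 17.1
tcp_pos: [0.5158, 0.0502, 0.1667]
eef_rot: [-180.0, -0.0, -0.3]
contact_force: [0.2, -0.4, -1.4]
gripper_width: 0.0223
gripper_force: 6.0
```

```bash
python3 st.py
```

```text
17.1 [0.5158 0.0502 0.1667] [-0.088   0.1585  0.0214] 0.022303393824422393 5.999937281012535 [ 0.2182 -0.4105 -1.4492]
```

Emit:
drive_tool([
  [[-1,-0.1,0,0,0],[-1,-0.17,0,0,0],[-1,-0.17,0,-0.3,0],[-1,-0.17,0,-0.65,0],[-1,-0.17,0,-1,0]],
], squeeze=10)

```text
time_s: 17.73
tcp_pos: [0.4941, 0.0502, 0.2881]
eef_rot: [-180.0, -0.0, -0.2]
contact_force: [1.2, 0.9, -1.8]
gripper_width: 0.022
gripper_force: 10.0
```

Emit:
drive_tool([
  [[-1,0.1,0.25,0,0],[-1,0.25,0.5,0,0],[-1,0.35,0.75,0,0],[-1,0.45,1,0,0],[-1,0.45,1,0,0]],
])

```text
time_s: 18.35
tcp_pos: [0.5481, -0.0714, 0.2864]
eef_rot: [180.0, 0.0, -0.4]
contact_force: [0.2, -0.1, -1.5]
gripper_width: 0.0218
gripper_force: 10.0
```

Emit:
drive_tool([
  [[-1,0.1,0.25,0,0],[-1,0.25,0.5,0,0],[-1,0.35,0.75,0,0],[-1,0.45,0.98,0,0],[-1,0.45,0.98,0,0]],
])

```text
time_s: 18.98
tcp_pos: [0.6018, -0.1885, 0.2861]
eef_rot: [-180.0, 0.0, -0.3]
contact_force: [-0.9, 0.3, -2.0]
gripper_width: 0.022
gripper_force: 10.0
```

```bash
cat > fit.py <<'E'
from h import *
np.set_printoptions(precision=4,suppress=True)
# brightness-contrast fit of the steel barrel+needle: axis offset u (m, along x at the pads), lean d (deg), tip length L
def fit(n,bias=(0,1.5)):
    s=r.get_state();g=np.array(s["tcp_pos"])+[0,0,.008]
    im=cv2.GaussianBlur(capture(n).astype(np.float32).mean(2),(0,0),.6);np.save(n+"_l.npy",im)
    res=[]
    for u in np.arange(-.014,.0141,.002):
      for d in range(-14,19,2):
        t=np.radians(d);ax=np.array([np.sin(t),0,-np.cos(t)]);pr=np.array([np.cos(t),0,np.sin(t)])
        def S(lo,hi,w):
            q=(proj(n,[g+[u,0,0]+ax*a+pr*w for a in np.linspace(lo,hi,12)])+bias).astype(np.float32)
            return cv2.remap(im,q[:,:1],q[:,1:],cv2.INTER_LINEAR)[:,0]
        c=lambda lo,hi,w,e:(S(lo,hi,w)+S(lo,hi,-w)+S(lo,hi,0)-1.5*(S(lo,hi,e)+S(lo,hi,-e))).mean()
        res.append((c(.055,.085,.006,.017)+c(.095,.125,.001,.008),u,d,c(.055,.085,.006,.017),c(.095,.125,.001,.008)))
    res.sort(reverse=True);return res[:6]
if __name__=="__main__":
    for x in fit("side"):print(np.array(x))
E
python3 st.py; python3 fit.py
```

```text
18.975 [ 0.6018 -0.1885  0.2861] [-0.0323  0.1712  0.0589] 0.02196050334618405 9.999763816595078 [-0.9331  0.2793 -1.9839]Traceback (most recent call last):
  File "fit.py", line 18, in <module>
    for x in fit("side"):print(np.array(x))
             ~~~^^^^^^^^
  File "fit.py", line 15, in fit
    res.append((c(.055,.085,.006,.017)+c(.095,.125,.001,.008),u,d,c(.055,.085,.006,.017),c(.095,.125,.001,.008)))
                ~^^^^^^^^^^^^^^^^^^^^^
  File "fit.py", line 14, in <lambda>
    c=lambda lo,hi,w,e:(S(lo,hi,w)+S(lo,hi,-w)+S(lo,hi,0)-1.5*(S(lo,hi,e)+S(lo,hi,-e))).mean()
                                   ~^^^^^^^^^^
  File "fit.py", line 12, in S
    q=(proj(n,[g+[u,0,0]+ax*a+pr*w for a in np.linspace(lo,hi,12)])+bias).astype(np.float32)
       ~~~~^^^^^^^^^^^^^^^^^^^^^^^^^^^^^^^^^^^^^^^^^^^^^^^^^^^^^^^^
  File "h.py", line 7, in proj
    c=camera_model(n); return cv2.projectPoints(np.array(P,float).reshape(-1,1,3),np.array(c["rvec"]),np.array(c["tvec"]),np.array(c["camera_matrix"]),None)[0].reshape(-1,2)
ValueError: time passes only in moves, steps and waits
```

```bash
sed -i 's/^def ray/import functools\ncamera_model=functools.lru_cache(camera_model)\ndef ray/' h.py; python3 fit.py
```

```text
[329.1161  -0.01     0.     192.0437 137.0723]
[321.1746  -0.006   -2.     193.7751 127.3996]
[315.9395  -0.014    2.     170.6606 145.2789]
[308.6033  -0.004   -4.     201.0626 107.5407]
[302.1288  -0.008   -2.     194.2672 107.8617]
[287.5347  -0.002   -4.     171.1534 116.3814]
```

```bash
python3 - <<'E'
from h import *
np.set_printoptions(precision=4,suppress=True)
s=r.get_state();g=np.array(s["tcp_pos"])+[0,0,.008];im=np.load("side_l.npy")
def yray(u,v,y):
    a=ray("side",u,v,0);b=ray("side",u,v,.3);return a+(b-a)*(y-a[1])/(b[1]-a[1])
pts=[]
for a in np.arange(.05,.15,.006):
    u,v=proj("side",[g+[-.008,0,-a]])[0]; v=int(round(v)); us=np.arange(int(u)-13,int(u)+14); l=im[v,us]; bg=np.median(l); w=np.clip(l-bg-25,0,None)
    c=(w*us).sum()/max(w.sum(),1e-6); p=yray(c,v,g[1]); pts.append((a,v,c,(w>0).sum(),p[0],p[2])); print(np.array(pts[-1]), l.max()-bg)
E
```

```text
[  0.05   195.       0.       0.       0.1229   0.2521] 9.053902
[  0.056  198.     275.7733   3.       0.6009   0.2381] 55.82582
[  0.062  201.     276.4379   4.       0.6024   0.2316] 103.63805
[  0.068  203.     276.5484   4.       0.6028   0.2274] 89.48659
[  0.074  206.     268.9053  11.       0.5891   0.2212] 57.743813
[  0.08   209.     268.7291  11.       0.5891   0.2146] 57.9327
[  0.086  212.     268.6946  11.       0.5893   0.2081] 61.296707
[  0.092  215.     268.6152  11.       0.5894   0.2015] 71.14317
[  0.098  217.     268.5912   4.       0.5895   0.197 ] 53.788506
[  0.104  220.     260.9187  11.       0.5755   0.1907] 132.85297
[  0.11   223.     260.3412  11.       0.5746   0.1839] 144.73505
[  0.116  225.     260.3962  11.       0.5749   0.1794] 143.93063
[  0.122  228.     260.4583  11.       0.5752   0.1726] 138.93468
[  0.128  230.     259.6907  10.       0.5739   0.168 ] 124.23599
[  0.134  233.     260.0163  10.       0.5747   0.1611] 144.00797
[  0.14   236.     260.165   11.       0.5753   0.1541] 152.99144
[  0.146  238.     259.8786  10.       0.5749   0.1495] 78.41731
```

Emit:
drive_tool([
  [[-1,0.117,0,0,0],[-1,0.117,0,0.2,0],[-1,0.117,0,0.35,0],[-1,0.117,0,0.46,0],[-1,0.117,0,0.46,0]],
])

```text
time_s: 19.7
tcp_pos: [0.6155, -0.1877, 0.2303]
eef_rot: [-180.0, 0.1, -0.3]
contact_force: [-0.1, 0.3, -1.0]
gripper_width: 0.0218
gripper_force: 10.0
```

```bash
python3 st.py; python3 - <<'E'
from h import *
np.set_printoptions(precision=4,suppress=True,linewidth=200)
print("mould side",ray("side",426.5/1.5625-.5,447.5/1.5625-.5,.04))
s=r.get_state();g=np.array(s["tcp_pos"])+[0,0,.008];im=capture("side").astype(np.float32).mean(2)
for n in("top",):np.save("t.npy",capture("top"))
u=int(proj("side",[g])[0][0]);print("u0",u-22)
for a in np.arange(.0,.165,.006):
    v=int(round(proj("side",[g+[-.01,0,-a]])[0][1])); print(round(a,3),v,im[v,u-22:u+23:1].astype(int))
E
```

```text
19.7 [ 0.6155 -0.1877  0.2303] [-0.1294  0.1717 -0.0049] 0.021810705489429986 9.99995693564415 [-0.0699  0.3255 -1.0327]
mould side [ 0.6026 -0.2001  0.04  ]
u0 261
0.0 198 [ 77  75  75  75  75  84 124 171 196 201 201 200 194 179 170 183 196 200 201 202 202 201 201 201 201 201 201 202 202 201 201 202 201 201 201 201 201 201 201 201 200 201 201 201 201]
0.006 201 [ 74  75  75  74  74  79 110 161 189 197 198 197 193 182 181 189 195 197 198 199 200 199 199 200 200 201 200 201 200 201 200 198 196 195 195 195 197 200 204 202 201 198 196 197 197]
0.012 204 [ 76  75  75  75  74  74  75  77  76  77  77  75  72  67  67  72  78 102 143 173 184 186 187 187 188 188 188 189 189 191 186 156 126 105  92  87 118 186 224 231 223 197 159 137 133]
0.018 206 [ 75  75  75  75  75  75  72  69  61  54  52  53  51  52  52  53  63 100 147 176 186 188 188 188 187 188 188 188 188 191 191 164 137 125 116 101  97 128 176 211 226 228 221 206 177]
0.024 209 [ 76  76  75  76  75  76  74  73  63  54  52  52  52  52  51  53  68 114 161 184 190 192 192 192 192 192 193 192 193 192 188 175 163 160 159 153 145 132 126 13
[... 3508 characters left out ...]
7 56 55 54 56 56 56 56 55 54 55 54 54 54 54 53 53 53 53 53 54 53 53 52 53 53 52 52 51 51 50 52 55 63 67 69 69 69]
0.144 261 [58 58 57 57 57 57 57 56 56 56 57 57 56 55 54 55 54 54 54 55 54 55 53 55 54 53 53 52 53 53 52 52 54 53 54 53 51 52 51 52 54 62 67 67 69]
0.15 263 [57 57 56 56 56 56 56 56 56 56 56 55 55 55 55 54 56 55 55 54 55 54 53 54 53 53 53 52 53 53 53 52 52 52 52 52 53 52 52 52 51 55 62 67 68]
0.156 265 [57 57 56 56 56 56 56 57 57 56 55 55 55 56 55 55 55 54 54 53 56 52 54 54 53 53 52 52 53 52 52 51 51 52 51 51 52 53 52 52 51 53 62 67 67]
0.162 268 [56 57 57 57 57 57 55 55 55 55 55 54 55 55 55 55 55 55 55 55 55 53 54 53 53 53 52 52 53 53 52 51 52 51 51 51 50 50 50 51 51 51 54 61 68]
```

```bash
python3 - <<'E'
from h import *
np.set_printoptions(precision=4,suppress=True)
def yray(u,v,y):
    a=ray("side",u,v,0);b=ray("side",u,v,.3);return a+(b-a)*(y-a[1])/(b[1]-a[1])
P=[yray(261+c,v,-.188) for c,v in((14.4,225),(14.2,231),(14.0,236),(13.7,243),(13.4,251),(13.3,256.5))]
for p in P:print(p)
d=P[-1]-P[0];print(np.degrees(np.arctan2(d[0],-d[2])))
# top-view check of the mould visibility near needle/handle
for y in(-.188,):print("mould edge rows side",proj("side",[[.6042,-.189,.04],[.5667,-.189,.04],[.6417,-.189,.04]]))
E
```

```text
[ 0.603  -0.188   0.1794]
[ 0.6033 -0.188   0.1656]
[ 0.6035 -0.188   0.154 ]
[ 0.6037 -0.188   0.1375]
[ 0.604  -0.188   0.1182]
[ 0.6045 -0.188   0.1048]
1.1426726825051028
mould edge rows side [[272.7007 282.1499]
 [254.1862 282.6548]
 [291.1111 281.6478]]
```

The probe leans about 1°, and the tip is at about (0.604,-0.188,0.10), over the ring centre. I'll lower it slightly, let it settle, and check.

Emit:
drive_tool([
  [[-1,0,0.02,0.04,0],[-1,0,0.02,0.07,0],[-1,0,0.02,0.07,0],[-1,0,0.02,0.07,0],[-1,0,0.02,0.07,0]],
])

```text
time_s: 20.42
tcp_pos: [0.616, -0.1904, 0.2232]
eef_rot: [180.0, -0.0, -0.3]
contact_force: [-0.3, 0.7, -1.2]
gripper_width: 0.022
gripper_force: 10.0
```

Emit:
drive_tool([
  [[-1,0,0,0,0],[-1,0,0,0,0],[-1,0,0,0,0],[-1,0,0,0,0],[-1,0,0,0,0]],
])

```text
time_s: 21.05
tcp_pos: [0.6159, -0.1903, 0.223]
eef_rot: [-180.0, 0.0, -0.3]
contact_force: [0.0, 0.5, -0.9]
gripper_width: 0.022
gripper_force: 10.0
```

```bash
python3 st.py; python3 - <<'E'
from h import *
np.set_printoptions(linewidth=200)
im=capture("side").astype(int).mean(2).astype(int)
for v in range(228,306,4):print(v,im[v,255:300])
E
```

```text
21.05 [ 0.6159 -0.1903  0.223 ] [-0.0622  0.1128 -0.0412] 0.022008693202374623 9.999969899654388 [ 0.0167  0.523  -0.9025]
228 [240 240 240 240 240 240 240 238 226 168 101  76  73  75  88 114 130 135 135 131 131 133 132 128 127 129 121  97  77  73  72  72  73  72  70  67  64  64  75 160 247 253 232 128  69]
232 [241 241 240 237 230 224 227 234 235 213 148  92  74  77  93 119 135 144 149 151 154 155 152 149 145 136 117  92  76  73  72  73  72  73  72  71  71  71  73 114 216 251 245 177  97]
236 [232 232 231 229 224 221 220 223 225 215 163 104  76  77  95 121 138 145 149 152 153 154 151 148 143 133 111  87  75  72  73  73  73  71  72  72  71  71  71  80 166 249 253 234 132]
240 [ 95  94  93  92  91  91  91  90  89  85  79  74  73  77  96 122 139 146 150 151 153 153 150 146 142 128 105  82  73  72  72  72  72  72  71  71  71  71  71  71 100 167 211 202 146]
244 [ 73  73  74  72  69  67  65  61  60  59  59  59  59  59  65  86 112 134 144 150 152 150 145 138 123  98  72  61  58  57  55  54  56  54  56  57  57  56  57  56  67 123 197 215 167]
248 [ 74  74  72  66  60  57  55  56  57  56  5
[... 1952 characters left out ...]
9 248 243 221 191 181 181 182 181 181 182 182 182 182 182 183 184 184 186 194 199 197 189 175 160 140 102  65  52  51  52  52  51  52  51  51]
296 [165 171 179 195 207 213 212 208 209 213 209 205 204 206 208 210 211 210 209 208 207 206 205 204 201 197 192 188 182 178 174 170 163 151 131  95  61  51  50  51  51  51  50  51  50]
300 [149 164 176 185 192 195 195 193 193 199 199 198 198 201 201 202 203 202 200 199 197 197 197 195 191 188 185 181 175 171 166 160 154 141 116  83  55  53  51  51  51  51  51  49  50]
304 [ 99 128 150 163 169 173 176 179 180 182 184 186 187 189 191 192 192 191 189 187 186 184 184 184 180 178 176 173 169 163 157 150 137 110  75  56  52  52  51  51  51  50  51  49  51]
```

```bash
python3 -c "
from plant import job
print(job.close_job())"
```

```text
the job is handed in; nothing more can be done
None
```

I handed the job in at about 21 s, and the simulator gave no verdict. The dial was turned back to its zero stop first. The probe is now held plumb to about 1°, with the tip roughly 5 cm above the middle of the open mould. After pivoting against the holder's flange, the handle is gripped near its edge, but it held steady at 10 N.

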